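# Shut and latch the laboratory bath

### The job

Swing the bath's lid fully shut, then turn the latch handle over its hump until it drops into the low notch, and leave it there. Work gently: let the handle rise and fall by itself, do not force it down or on against the end of the notch, and leave the glassware around it standing where it is.

Things in the scene. Friction and masses are not known exactly. Their poses are not given: they have to be found in the camera images.
- bath: white bench-top bath, 200 (x) by 260 mm (y, from -145 to +115), flat deck 110 mm above the table; fixed. Origin on the table under the middle of its casing. Its open well is on the left (+y) of the deck, the latch on the right (-y); its control panel faces -x.
- lid (a joint): opening angle of the lid, rad: 0 shut, 0.8 to 1.2 at the start. Flat white lid, 170 (x) by 150 (y) by 12 mm, 0.45 kg, hinged parallel to the bath's x at the left (+y); its free edge, on the right, swings up and left, outer face up. A stiff hinge (0.5 N m) holds it where left; a few newtons down near the free edge shut it; shut, its top is 12 mm above the deck.
- lid_edge (a point): middle of the free edge of the lid, on its outer face, 150 mm from the hinge
- lid_hinge (a point): middle of the hinge line, at deck height, 100 mm left (+y) of the bath's origin
- latch_handle: hub of the handle, sliding up and down a fixed post, pressed down by a spring with about 11 N; the arm turns about it. The frame rises with the handle but does not turn; origin on the post's axis, 95 mm right (-y) of the bath's origin, at deck height at the start. Opposite the knob the arm has a nose that comes over the lid's edge, so the lid is shut first.
- latch_turn (a joint): turn of the handle, rad: 0 when its arm points to the bath's -x, growing counterclockwise from above, towards the bath's -y; 0 to 0.12 at the start. It comes to lie in the notch somewhere between 1.25 and 2.0, differently every time. On the ramp the handle slides back if let go; about 3 to 10 N sideways at the knob climb it. Past the crest it drops and jumps on about 0.12 rad by itself.
- knob_top (a point): centre of the top of the arm's black upright round knob, 20 mm in diameter, 46 mm tall, on the arm's end 95 mm from the axis; directly below it lies the steel arm, 16 mm wide, 8 mm thick. Knob top above the table, about: 201 mm at the start, 213 to 215 mm on the crest, 193 mm in the notch.
- strike: base plate of the cam ring, 88 mm wide, fixed; origin on the handle's axis at deck height. A pin under the arm, 32 mm out, rides the ring: flat to 0.2-0.8 rad, ramp 14 mm up in 0.8 rad, crest 0.16 rad long, sheer drop of 20 mm to a notch 8 mm below the start, with 0.09 rad of play, then a sheer end wall. The ring is set anew each time, by up to 0.3 rad either way; this frame does not show it.
- well_beaker: small glass beaker, 52 mm wide, 60 mm tall, standing in the bath's well under the lid; leave it
- beaker: glass beaker, 70 mm wide, 90 mm tall, on the table right of the bath; leave it
- dish: glass dish, 80 mm wide, 14 mm tall, on the table right of the bath, under the handle's swing; leave it
- vial: capped vial, 24 mm wide, 45 mm tall, on the table near the bath's front right; leave it
- flask: conical flask, 80 mm wide, 120 mm tall, left of the bath; leave it
- reagent: brown bottle, 64 mm wide, 150 mm tall, behind and left of the bath; leave it
- mortar: white bowl, 90 mm wide, 50 mm tall, in front and left of the bath; leave it

How it is judged (in metres and radians):
On the way, in this order (a step that is already met when the one before it is completed fails the run):
1. the lid is shut while the handle is still unturned (value of joint lid below 0.04 rad and value of joint latch_turn below 0.6 rad), for 0.2 s.
2. with the lid shut, the handle has dropped into the notch (value of joint lid below 0.04 rad and z of knob_top in the frame of bath below 0.1975 m and value of joint latch_turn above 1.15 rad), for 0.2 s.
At the end, for the whole second after the job is handed in: the lid is shut (within 0.04 rad), the handle is turned past 1.15 rad and lies in the notch (top of the knob less than 197.5 mm above the table, which only the notch allows), at rest (all of step 2 and linear speed of latch_handle below 0.02 m/s); the robot touches nothing.
It fails at once if the handle is forced against the cam ring or the end of the notch (more than 75 N between them, about 25 N at the knob) (contact force between latch_handle and strike above 75 N).
It fails at once if a piece of glassware is shifted by more than 30 mm or tipped (distance of any of well_beaker, beaker, dish, vial, flask, reagent, mortar from where it was at the start of the episode above 0.03 m or angle between any of well_beaker, beaker, dish, vial, flask, reagent, mortar's own z axis and vertical above 0.5 rad).
It also fails if it takes over 70 s, if anything falls off the work surface, if the arm or the gripper's body presses on something with over 40 N, if the wrist force passes 120 N, or if a joint passes its speed limit or range.

### The arm

A 6-joint arm with a two-finger parallel gripper is mounted at the origin on the work surface. World frame = base frame: x ahead of the robot, y to its left, z up, the work surface at z = 0. Lengths are in m, angles in degrees, forces in N, time in s.
With the tool pointing down it reaches from about 0.25 to 0.725 m from the base axis. Payload 9.7 kg.
Tool frame: the origin (TCP) lies where the fingers leave the gripper's body, on its centre line; the fingertips stand 73 mm ahead of it and the grasp point (between the pads) lies 54 mm ahead of it; y points along the fingers, x is the direction in which the jaws open and shut, and the axes are right-handed (so a half turn about y gives the same grasp; the last joint's range is limited). The gripper opens to 85 mm and grips with 20 to 120 N. Pads are 22 mm wide; open, the fingers measure 114 mm over their backs; the gripper's body (76 mm by 85 mm) begins 54 mm behind the grasp point. The pads swing forward as they close: fully open they stand 13 mm farther back than shut.
Start: joints at [68.468, 4.979, 10.078, 95.1, 0, 90], TCP at [0.202, 0.512, 0.304] pointing down, gripper open.
Joint ranges: [-179.16, 179.16], [-48.56, 103.87], [-65.8, 70.77], [-126.05, 130.52], [-82.76, 87.17], [-180, 180]. Speed limits (degrees/s): [127.2, 127.2, 147.25, 180, 180, 180].

### API

Orientations are given as [roll, pitch, yaw] about the fixed x, y, z axes, in that order (R = Rz(yaw) Ry(pitch) Rx(roll)).
In Python, from workcell import sensors, imaging, bot, models gives the robot as it stands.
- The arm moves only by the tool arm_command, never from a script. Its argument "rows" is one flat list of numbers, 7 for each row, row after row: the shift along the tool's x, y, z in cm, then the turn, a rotation vector about the tool's x, y, z in degrees, then the gripper's target within -1 to 1 (fully open at 1, half-way at 0, shut at -1). A call has 1 to 12 rows; each row is the pose to reach, as a shift and turn from the pose commanded when the call began, along the tool's axes at that moment; what a row does not reach only later rows make up. A row lasts 1/12 s, in which the tool goes at most 41.7 mm and 7.16 degrees, less where a joint would pass 70% of its speed; a pose out of reach is approached as far as the arm can. A call with a gripper value outside its range is refused whole. The fingers move at their own pace and stop on an object; "force" is the grip in N (left out, the last holds). Time passes only in rows, so rows that repeat a pose let the fingers close. It gives the time, the measured TCP pose, the force and the opening at its end, in the units of the state.
- sensors.get_obs(): the state, without advancing time (a new reading comes with each control period).
- imaging.camera(name): name is "side" or "top"; returns a dict with "pixels" (384x512x3 uint8, blue, green, red), "z_map" (384x512 float32, m along the optical axis (not along the pixel's ray), 0 where there is no reading), "camera_matrix" (3x3 intrinsics, pixels), "world_from_camera" (4x4, takes a point from camera to world coordinates). Camera axes: x right, y up, looking along -z (the intrinsics and any distortion apply to the point x, -y, -z); pixel columns grow to the right and rows downward; lengths in m; the calibration is good to about 2 mm. A picture is of the moment at which its call begins.
- bot.job_done(): hands the job in, once; it reports no verdict.
Trained networks look in the newest picture that a camera, given by its name, has taken for a name from the list of things; names that differ only in an ending like _2 or _b are one class to them, and where a whole thing is asked for, a point or a joint stands for the part that bears it (a point fixed in the world has none). Each returns a list of dicts, best first, with "conf" (0 to 1); they miss things now and then, are a little off and sometimes report something else, mostly with a low value. They report only what shows in the picture. A call takes as long as a camera call.
- models.search_frame(thing, camera): "extent" ([centre column, centre row, width, height] in pixels, round what is visible of it).
- models.spot_point(thing, camera): "location" ([column, row] in pixels: a listed point, or the origin of a listed thing).
The state is a dict: "time": time; "q": joint angles; "qd": joint speeds; "joint_efforts": joint torques, N m; "ee_pos": TCP position; "tcp_rot": TCP orientation; "wrist_force": force on the tool from outside, world axes, zero at the start; "torque": the same for the moment, N m; "opening": finger opening in m.
Only numpy, scipy, OpenCV 4.12 (cv2) and the standard library are available. Lean on these libraries where they do the work, as an engineer would, in place of code of your own. Each camera call takes 0.05 s, during which the arm holds its last target.

## Working session

There is one attempt and no reset: what is moved stays moved. The work goes in short steps, Python scripts to look and compute and a tool call to move; the robot and the scene stay as the last step left them, time stands still between calls to the robot, and variables do not carry over. Pictures are saved under pics/ and viewed, and the job is handed in when it is done.

Besides the shell and the picture viewer there is one more tool, called after "Emit:" as name(argument=value, ...) on one line, values as JSON. arm_command: Moves the arm, as the interface text tells. Its arguments: {"type":"object","properties":{"rows":{"type":"array","items":{"type":"number"}},"force":{"type":"number"}},"required":["rows"]}

```bash
ls; mkdir -p pics; cat > h.py <<'E'
import numpy as np, cv2
from workcell import sensors, imaging, bot, models
def cam(n,save=None):
    d=imaging.camera(n)
    if save: cv2.imwrite('pics/'+save,d['pixels'])
    return d
def w(d,c,r,z=None):
    K=d['camera_matrix'];T=d['world_from_camera']
    if z is None:
        p=d['z_map'][max(0,int(r)-1):int(r)+2,max(0,int(c)-1):int(c)+2]; p=p[p>0]; z=np.median(p)
    x=(c-K[0,2])/K[0,0]*z; y=(r-K[1,2])/K[1,1]*z
    return (T@np.array([x,-y,-z,1]))[:3]
def atz(d,c,r,h):
    a=w(d,c,r,0.1);b=w(d,c,r,1.0); t=(h-a[2])/(b[2]-a[2]); return a+t*(b-a)
E
python3 - <<'E'
from h import *
np.set_printoptions(precision=4,suppress=True)
for n in ['side','top']:
    d=cam(n,n+'0.png')
    print(n,d['world_from_camera'])
    for t in ['bath','lid_edge','lid_hinge','latch_handle','knob_top','strike','well_beaker','beaker','dish','vial','flask','reagent','mortar']:
        for m in models.spot_point(t,n)[:1]:
            c,r=m['location']
            try: print(t,np.round([c,r]),round(m['conf'],2),w(d,c,r))
            except Exception as e: print(t,c,r,e)
print(sensors.get_obs())
E
```

```text
pics
side [[ 0.7393  0.4665 -0.4855  0.2322]
 [-0.673   0.491  -0.5532 -0.3899]
 [-0.0197  0.7357  0.677   0.6893]
 [ 0.      0.      0.      1.    ]]
bath [246. 270.] 0.94 [ 0.5001 -0.0673  0.1105]
lid_edge [236. 180.] 0.86 [0.556  0.0178 0.2393]
lid_hinge [207. 216.] 0.83 [0.4805 0.0095 0.2062]
latch_handle [287. 259.] 0.63 [ 0.5681 -0.1037  0.1151]
knob_top [263. 262.] 0.58 [ 0.4873 -0.1246  0.2008]
strike [288. 256.] 0.72 [ 0.57   -0.105   0.1258]
well_beaker [233. 261.] 0.93 [0.5227 0.0023 0.0475]
beaker [368. 285.] 0.68 [ 0.6751 -0.2213  0.0526]
dish [238. 195.] 0.73 [0.6202 0.0965 0.1088]
vial [252. 354.] 0.57 [ 0.424  -0.1626  0.0365]
flask [186. 219.] 0.55 [0.5315 0.1883 0.0247]
reagent [238. 195.] 0.84 [0.6205 0.0937 0.1098]
mortar [142. 253.] 0.75 [0.3971 0.1513 0.0471]
top [[-0.0077  0.981  -0.1941  0.3749]
 [-0.9998 -0.011  -0.0163  0.0334]
 [-0.0182  0.1939  0.9809  1.1948]
 [ 0.      0.      0.      1.    ]]
bath [272. 212.] 0.61 [ 0.5607 -0.0061  0.0205]
lid_edge [262. 204.] 0.89 [0.5431 0.0209 0.2372]
lid_hinge [231. 220.] 0.86 [0.5257 0.0861 0.1363]
latch_handle [31
[... 187 characters left out ...]
032]
dish [363. 199.] 0.97 [ 0.5932 -0.2261  0.0135]
vial [335. 266.] 0.58 [ 0.4316 -0.1506  0.0313]
flask [178. 217.] 0.91 [0.541  0.2063 0.0959]
reagent [191. 162.] 0.94 [0.6679 0.1799 0.0984]
mortar [183. 280.] 0.86 [0.4032 0.2062 0.0072]
{'time': 1.4, 'q': array([68.4687,  4.9814, 10.0783, 95.0987,  0.0002, 90.0006]), 'qd': array([ 0.0163,  0.0156,  0.076 , -0.0416,  0.0018,  0.0863]), 'joint_efforts': array([ -0.0009, -52.01  ,  46.4859,   0.0019,  -0.    ,   0.    ]), 'ee_pos': array([0.2019, 0.5116, 0.3039]), 'tcp_rot': array([-89.9998,   0.0018,  68.468 ]), 'wrist_force': array([-0.3771,  0.4175,  0.3605]), 'torque': array([-0.0352, -0.0211,  0.0101]), 'opening': 0.08513352343373004}
```

View pictures.

View pics/side0.png

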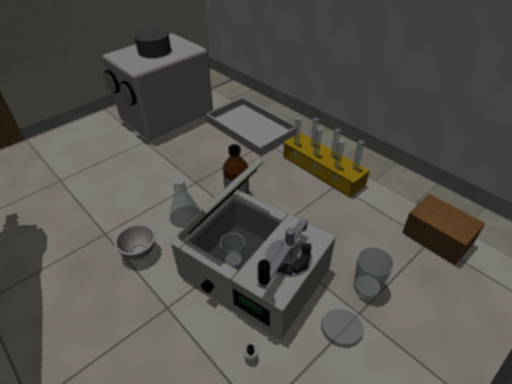

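View pics/top0.png

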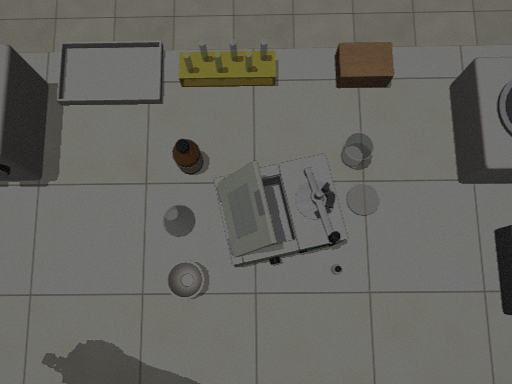

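```bash
cat >> h.py <<'E'
def cloud(d):
    z=d['z_map'];K=d['camera_matrix'];T=d['world_from_camera']
    r,c=np.mgrid[:z.shape[0],:z.shape[1]]
    P=np.stack([(c-K[0,2])/K[0,0]*z,-(r-K[1,2])/K[1,1]*z,-z,np.ones_like(z)],-1)@T.T
    P=P[...,:3]; P[z<=0]=np.nan
    return P
E
python3 - <<'E'
from h import *
np.set_printoptions(precision=4,suppress=True)
H=[]
for n in ['side','top']:
    d=cam(n); P=cloud(d); np.save(n+'.npy',P)
    m=(abs(P[...,2]-.11)<.006)&(P[...,0]>.35)&(P[...,0]<.72)&(P[...,1]>-.22)&(P[...,1]<.15)
    q=P[m][:,:2].astype(np.float32); print(n,len(q),cv2.minAreaRect(q*1000))
    H.append(q)
    # crude: percentiles
    for a in range(4,24,2):
        t=np.radians(a);u=q@[np.cos(t),np.sin(t)];v=q@[-np.sin(t),np.cos(t)]
        print(a,np.percentile(u,[.5,2,98,99.5]),np.percentile(v,[.5,2,98,99.5]))
E
```

```text
side 5399 ((558.2905883789062, -21.75897216796875), (201.5286102294922, 259.65142822265625), 12.359694480895996)
4 [0.4424 0.4473 0.6584 0.6653] [-0.199  -0.1946  0.052   0.0584]
6 [0.4431 0.4477 0.653  0.6596] [-0.2162 -0.2123  0.0324  0.0371]
8 [0.4434 0.4468 0.6478 0.6532] [-0.233  -0.2297  0.0128  0.0177]
10 [0.4429 0.4452 0.6421 0.6461] [-0.2498 -0.2473 -0.0066 -0.0001]
12 [0.4412 0.4422 0.6367 0.6399] [-0.2666 -0.2656 -0.0254 -0.0157]
14 [0.4341 0.4358 0.6317 0.6348] [-0.2861 -0.2841 -0.0432 -0.0312]
16 [0.4249 0.4274 0.6265 0.6307] [-0.3067 -0.3034 -0.0597 -0.0469]
18 [0.415  0.418  0.6211 0.6267] [-0.3274 -0.3227 -0.0758 -0.0626]
20 [0.4043 0.4081 0.6157 0.6219] [-0.3475 -0.3421 -0.0917 -0.0779]
22 [0.3931 0.3976 0.6091 0.6169] [-0.3673 -0.3613 -0.1074 -0.093 ]
top 4493 ((557.8196411132812, -19.222503662109375), (200.62281799316406, 259.80938720703125), 12.399129867553711)
4 [0.4429 0.4483 0.6602 0.6662] [-0.1946 -0.1894  0.0701  0.0789]
6 [0.4438 0.4486 0.6552 0.6605] [-0.2119 -0.2072  0.0502  0.0574]
8 [0.4442 0.4481 0.6497 0.6544] [-0.2289 -0.225   0.0303  0.0359]
10 [0.4437 0.4465 0.6439 0.6476] [-0.2461 -0.243   0.0112  0.0148]
12 [0.4418 0.4432 0.6384 0.6405] [-0.2637 -0.2619 -0.0074 -0.0056]
14 [0.4356 0.4383 0.6327 0.6357] [-0.2831 -0.2807 -0.0265 -0.0234]
16 [0.4272 0.4315 0.6266 0.6337] [-0.3037 -0.3    -0.0448 -0.0401]
18 [0.4179 0.4231 0.6204 0.631 ] [-0.3242 -0.3192 -0.0624 -0.0563]
20 [0.4074 0.4143 0.6132 0.6273] [-0.3443 -0.3388 -0.0796 -0.0722]
22 [0.3964 0.4046 0.6055 0.623 ] [-0.364  -0.3582 -0.0965 -0.0881]
```

Emit:
arm_command(rows=[-2,0,-3,0,7,0,-1,-4,0,-6.5,0,14,0,-1,-6,0,-10,0,21,0,-1,-8,0,-13.3,0,28,0,-1,-10,0,-16.7,0,35,0,-1,-12,0,-20,0,42,0,-1,-14,0,-23.5,0,49,0,-1,-15,0,-25,0,56,0,-1,-16,0,-26.7,0,63,0,-1,-17,0,-28.3,0,70,0,-1,-17,0,-28.3,0,73,0,-1,-17,0,-28.3,0,73,0,-1], force=60)

```text
time: 2.5
ee_pos: [0.4032, 0.2488, 0.3039]
tcp_rot: [-90.0, -0.0, -4.8]
wrist_force: [-0.1, -0.2, 0.1]
opening: -0.0001
```

```bash
python3 - <<'E'
from h import *
np.set_printoptions(precision=4,suppress=True)
P=np.load('top.npy')
A=np.array([.5752,-.0986])
for n in ['top','side']:
    P=np.load(n+'.npy').reshape(-1,3)
    m=np.hypot(*(P[:,:2]-A).T)<.03
    print(n,np.nanmax(P[m,2]))
    # lid plane
    r=np.array([.2147,-.9767]);x=np.array([.9767,.2147]);H=np.array([.5333,.0919])
    u=(P[:,:2]-H)@r;v=(P[:,:2]-H)@x
    m=(u>-.01)&(u<.13)&(abs(v)<.07)&(P[:,2]>.125)
    q=np.c_[u[m],P[m,2]]; print(len(q), np.polyfit(q[:,0],q[:,1],1), q[:,1].max(), q[q[:,1].argmax()])
o=sensors.get_obs();print(o)
E
```

```text
top 0.18973941352582524
2889 [1.4005 0.1362] 0.24423820245354355 [0.073  0.2442]
side 0.18808365699034268
655 [1.6857 0.1017] 0.24318017236964035 [0.0781 0.2432]
{'time': 2.5, 'q': array([ 31.6755,  -5.4236,  -0.2882,  95.1325,   0.0018, 126.4597]), 'qd': array([ 1.688 , -0.1359, -0.1234,  0.0025,  0.174 , -6.0359]), 'joint_efforts': array([ -1.1138, -40.4319,  46.4996,  -0.0238,  -0.0846,   1.0784]), 'ee_pos': array([0.4032, 0.2488, 0.3039]), 'tcp_rot': array([-89.9968,  -0.0013,  -4.7842]), 'wrist_force': array([-0.0706, -0.1852,  0.1391]), 'torque': array([ 0.0396,  0.0066, -0.0281]), 'opening': -0.00011421241191338071}
```

Emit:
arm_command(rows=[2,0,-2,0,7,0,-1,4,0,-4,0,14,0,-1,6,0.3,-6.5,0,21,0,-1,8,0.5,-9,0,28,0,-1,10,0.8,-11,0,35,0,-1,12,1,-13,0,42,0,-1,13.5,1.1,-15,0,49,0,-1,14.8,1.1,-16.1,0,56,0,-1,14.8,1.1,-16.1,0,60,0,-1,14.8,1.1,-16.1,0,60,0,-1])

```text
time: 3.33
ee_pos: [0.5379, 0.0771, 0.2925]
tcp_rot: [-90.0, 0.0, -64.6]
wrist_force: [-0.6, -0.1, 0.1]
opening: 0.0001
```

```bash
python3 - <<'E'
from h import *
d=cam('side','s1.png')
E
```

```text
(no output)
```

View pics/s1.png

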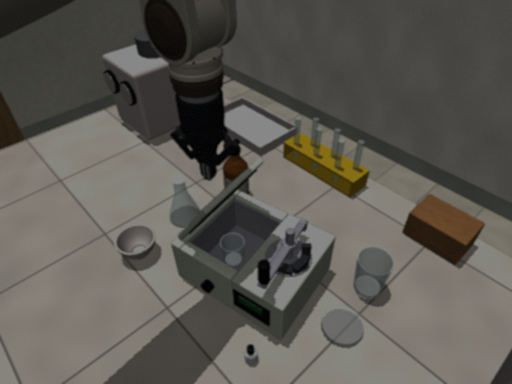

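Emit:
arm_command(rows=[1.4,-0.1,-0.3,0,0,0,-1,2.7,-0.2,-0.6,0,0,0,-1,3.2,0.1,-0.7,0,0,0,-1,3.7,0.4,-0.9,0,0,0,-1,4.2,0.8,-1,0,0,0,-1,4.7,1.1,-1.1,0,0,0,-1,5.2,1.5,-1.2,0,0,0,-1,5.6,2,-1.3,0,0,0,-1,6.1,2.4,-1.4,0,0,0,-1,6.5,2.9,-1.5,0,0,0,-1,6.5,2.9,-1.5,0,0,0,-1])

```text
time: 4.3
ee_pos: [0.5518, 0.0115, 0.2624]
tcp_rot: [-90.1, 0.0, -64.6]
wrist_force: [0.6, 0.9, 0.8]
opening: -0.0005
```

```bash
python3 - <<'E'
from h import *
d=cam('side','s2.png')
print(sensors.get_obs()['q'])
E
```

```text
[ 1.23195341e+00  4.64000529e+00  5.16095736e+00  9.06113553e+01
 -1.47747979e-02  1.55798691e+02]
```

View pics/s2.png

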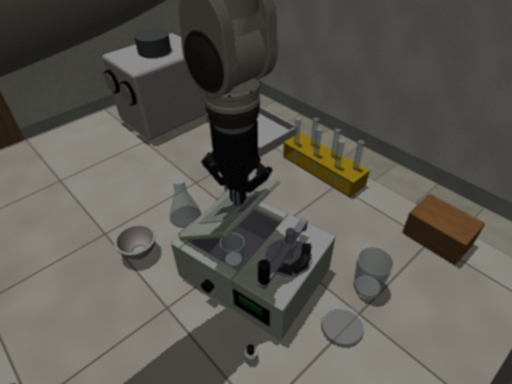

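Emit:
arm_command(rows=[0.4,0.5,-0.1,0,0,0,-1,0.7,1,-0.2,0,0,0,-1,1,1.5,-0.2,0,0,0,-1,1.4,2.1,-0.3,0,0,0,-1,1.6,2.7,-0.4,0,0,0,-1,1.9,3.2,-0.4,0,0,0,-1,2.1,3.8,-0.5,0,0,0,-1,2.3,4.4,-0.5,0,0,0,-1,2.5,5,-0.6,0,0,0,-1,2.6,5.6,-0.6,0,0,0,-1,2.7,6.1,-0.6,0,0,0,-1,2.8,6.5,-0.6,0,0,0,-1])

```text
time: 5.35
ee_pos: [0.5583, -0.0157, 0.198]
tcp_rot: [-90.1, 0.0, -64.5]
wrist_force: [-0.8, -1.0, 2.2]
opening: 0.0003
```

Emit:
arm_command(rows=[0,0.2,0,0,0,0,-1,0,0.3,0,0,0,0,-1,0,0.3,0,0,0,0,-1,0,0.3,0,0,0,0,-1])

```text
time: 5.68
ee_pos: [0.5586, -0.0154, 0.1959]
tcp_rot: [-90.0, 0.0, -64.5]
wrist_force: [0.3, -0.2, -0.0]
opening: 0.0
```

Emit:
arm_command(rows=[0,0.1,0,0,0,0,-1,0,0.2,0,0,0,0,-1,0,0.2,0,0,0,0,-1])

```text
time: 5.93
ee_pos: [0.5587, -0.0154, 0.1946]
tcp_rot: [-89.9, -0.0, -64.5]
wrist_force: [-1.9, 1.3, 5.1]
opening: 0.0002
```

```bash
python3 - <<'E'
from h import *
d=cam('side','s3.png')
P=cloud(d).reshape(-1,3)
r=np.array([.2147,-.9767]);x=np.array([.9767,.2147]);H=np.array([.5333,.0919])
u=(P[:,:2]-H)@r;v=(P[:,:2]-H)@x
for a in np.arange(0,.15,.015):
    m=(u>a)&(u<a+.015)&(v<-.03)&(v>-.08)
    print(round(a,3),m.sum(),np.round(np.nanpercentile(P[m,2],[10,50,90]),4) if m.any() else '')
print(models.spot_point('lid_edge','side'))
print(sensors.get_obs()['wrist_force'])
E
```

```text
0.0 128 [0.1219 0.123  0.1242]
0.015 147 [0.1219 0.1231 0.1242]
0.03 151 [0.1219 0.1233 0.125 ]
0.045 207 [0.1221 0.1243 0.4293]
0.06 452 [0.123  0.423  0.4686]
0.075 617 [0.123  0.4254 0.478 ]
0.09 957 [0.1237 0.3987 0.4742]
0.105 1236 [0.1241 0.3848 0.4738]
0.12 1477 [0.1239 0.3995 0.4835]
0.135 2565 [0.3849 0.5091 0.5574]
[{'location': [268.8, 240.0], 'conf': 0.87}]
[-1.06999726 -0.04880956  5.09059985]
```

View pics/s3.png

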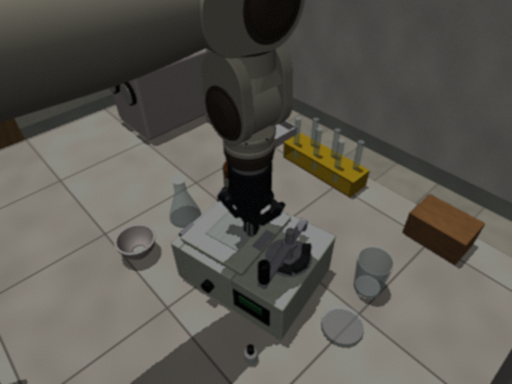

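Emit:
arm_command(rows=[0,0.1,0,0,0,0,-1,0,0.2,0,0,0,0,-1,0,0.2,0,0,0,0,-1])

```text
time: 6.28
ee_pos: [0.5586, -0.0155, 0.1945]
tcp_rot: [-89.9, -0.1, -64.5]
wrist_force: [-7.1, 0.6, 17.9]
opening: -0.0001
```

Emit:
arm_command(rows=[0,-1.5,0,0,0,0,-1,0,-3.5,0,0,0,0,-1,0,-5.4,0,0,0,0,-1,0.6,-5.4,-2,0,2,0,-1,1.2,-5.4,-4,0,4,0,-1,1.7,-5.4,-6,0,6,0,-1,2.2,-5.4,-8,0,8,0,-1,2.7,-5.4,-9.5,0,9.5,0,-1,3.2,-5.4,-10.9,0,9.5,0,-1,3.2,-5.4,-10.9,0,9.5,0,-1,3.2,-5.4,-10.9,0,9.5,0,-1])

```text
time: 7.2
ee_pos: [0.4739, -0.0916, 0.2461]
tcp_rot: [-90.0, -0.0, -74.1]
wrist_force: [1.2, -0.3, -0.3]
opening: 0.0003
```

```bash
python3 - <<'E'
from h import *
P=None
d=cam('side','s4.png'); d2=cam('top','t4.png')
r=np.array([.2147,-.9767]);x=np.array([.9767,.2147]);H=np.array([.5333,.0919])
P=cloud(d).reshape(-1,3)
u=(P[:,:2]-H)@r;v=(P[:,:2]-H)@x
for a in np.arange(0,.15,.015):
    m=(u>a)&(u<a+.015)&(v<.08)&(v>-.08)&(P[:,2]<.15)
    print(round(a,3),m.sum(),np.round(np.nanpercentile(P[m,2],[10,50,90]),4) if m.any() else '')
for n,D in (('side',d),('top',d2)):
  for t in ('knob_top','latch_handle'):
    for m in models.spot_point(t,n)[:2]: print(n,t,m,w(D,*m['location']),atz(D,*m['location'],.201))
o=sensors.get_obs();print(o['q'],o['ee_pos'],o['tcp_rot'])
E
```

```text
0.0 165 [0.1215 0.1231 0.1244]
0.015 153 [0.1217 0.1231 0.1243]
0.03 137 [0.1219 0.1233 0.1249]
0.045 128 [0.1221 0.1235 0.1252]
0.06 129 [0.1219 0.1232 0.1249]
0.075 98 [0.1219 0.1231 0.1243]
0.09 113 [0.122  0.1232 0.1243]
0.105 148 [0.122  0.123  0.1243]
0.12 172 [0.1217 0.1232 0.1244]
0.135 234 [0.1151 0.1228 0.1243]
side knob_top {'location': [260.8, 262.5], 'conf': 0.89} [ 0.48318869 -0.12327438  0.2017214 ] [ 0.48356008 -0.12287984  0.201     ]
side knob_top {'location': [138.7, 252.4], 'conf': 0.38} [0.39132653 0.15493269 0.05009933] [0.3537571  0.02629842 0.201     ]
side latch_handle {'location': [287.4, 259.2], 'conf': 0.82} [ 0.56863303 -0.10418471  0.11534703] [ 0.51842205 -0.14682845  0.201     ]
[-1.08534364e+01 -4.98167261e+00 -6.33047196e+00  8.86696172e+01
  4.40313626e-03  1.53135256e+02] [ 0.47427588 -0.09091485  0.24569116] [-9.00144392e+01  1.22501025e-02 -7.39886943e+01]
```

View pics/s4.png

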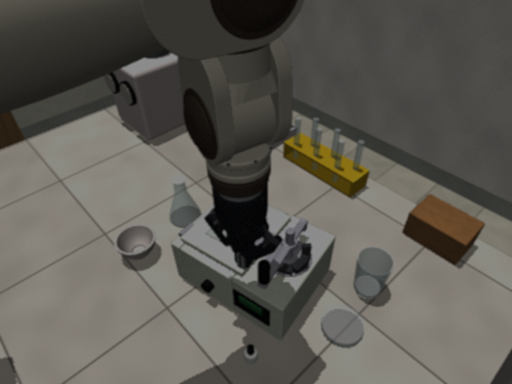

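Emit:
arm_command(rows=[0.4,0,0,0,0,0,-1,0.7,0,0,0,0,0,-1,0.9,0,0,0,0,0,-1,1.0,0,0,0,0,0,-1,1.1,0,0,0,0,0,-1,1.1,0,0,0,0,0,-1])

```text
time: 8.0
ee_pos: [0.477, -0.1021, 0.2458]
tcp_rot: [-90.0, 0.0, -74.0]
wrist_force: [0.0, -0.5, 0.0]
opening: 0.0001
```

```bash
python3 - <<'E'
import numpy as np
for D in list(range(1,13))+list(range(2,25,2)):
    t=np.radians(D);d=2.45;R=9.5
    print(D,round(d*(1-np.cos(t))+R*np.sin(t),2),round(R*(1-np.cos(t))-d*np.sin(t),2))
E
```

```text
1 0.17 -0.04
2 0.33 -0.08
3 0.5 -0.12
4 0.67 -0.15
5 0.84 -0.18
6 1.01 -0.2
7 1.18 -0.23
8 1.35 -0.25
9 1.52 -0.27
10 1.69 -0.28
11 1.86 -0.29
12 2.03 -0.3
2 0.33 -0.08
4 0.67 -0.15
6 1.01 -0.2
8 1.35 -0.25
10 1.69 -0.28
12 2.03 -0.3
14 2.37 -0.31
16 2.71 -0.31
18 3.06 -0.29
20 3.4 -0.27
22 3.74 -0.23
24 4.08 -0.18
```

Emit:
arm_command(rows=[0.17,0,-0.04,0,-1,0,-1,0.33,0,-0.08,0,-2,0,-1,0.5,0,-0.12,0,-3,0,-1,0.67,0,-0.15,0,-4,0,-1,0.84,0,-0.18,0,-5,0,-1,1.01,0,-0.2,0,-6,0,-1,1.18,0,-0.23,0,-7,0,-1,1.35,0,-0.25,0,-8,0,-1,1.52,0,-0.27,0,-9,0,-1,1.69,0,-0.28,0,-10,0,-1,1.86,0,-0.29,0,-11,0,-1,2.03,0,-0.3,0,-12,0,-1])

```text
time: 9.0
ee_pos: [0.4797, -0.1224, 0.2459]
tcp_rot: [-90.0, 0.0, -61.9]
wrist_force: [-0.2, 1.2, 0.2]
opening: 0.0001
```

```bash
cat > k.py <<'E'
from h import *
import sys
np.set_printoptions(precision=4,suppress=True)
A=np.array([.5752,-.0986]);Y=np.radians(12.4)
tag=sys.argv[1]
for n in ('side','top'):
    d=cam(n,n+tag+'.png')
    for m in models.spot_point('knob_top',n)[:1]:
        c,r=m['location']; p=w(d,c,r); q=p[:2]-A
        print(n,round(m['conf'],2),np.round([c,r]),p,'R',np.hypot(*q),'turn',(np.arctan2(q[1],q[0])-np.pi-Y+np.pi)%(2*np.pi)-np.pi)
o=sensors.get_obs();print(o['q'],o['ee_pos'],o['tcp_rot'],o['wrist_force'])
q=o['ee_pos'][:2]-A;print('finger R',np.hypot(*q),'ang rel',(np.arctan2(q[1],q[0])-np.pi-Y+np.pi)%(2*np.pi)-np.pi+np.arctan(.245/.95))
E
python3 k.py 5
```

```text
side 0.93 [274. 265.] [ 0.4811 -0.1534  0.2271] R 0.10890567709139849 turn 0.31046536939534786
[-14.3112  -3.3479  -4.7698  88.5728  -0.0157 137.7437] [ 0.4797 -0.1224  0.2459] [-90.0067  -0.0152 -62.0549] [ 0.2476 -0.4097 -0.2818]
finger R 0.09846648482686962 ang rel 0.28034144573747555
```

View pics/side5.png

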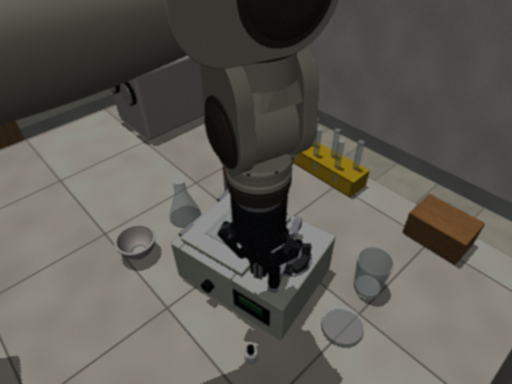

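Emit:
arm_command(rows=[0.17,0,-0.04,0,-1,0,-1,0.33,0,-0.08,0,-2,0,-1,0.5,0,-0.12,0,-3,0,-1,0.67,0,-0.15,0,-4,0,-1,0.84,0,-0.18,0,-5,0,-1,1.01,0,-0.2,0,-6,0,-1,1.18,0,-0.23,0,-7,0,-1,1.35,0,-0.25,0,-8,0,-1,1.52,0,-0.27,0,-9,0,-1,1.69,0,-0.28,0,-10,0,-1,1.86,0,-0.29,0,-11,0,-1,2.03,0,-0.3,0,-12,0,-1])

```text
time: 10.2
ee_pos: [0.4866, -0.1417, 0.2459]
tcp_rot: [-90.0, -0.0, -49.9]
wrist_force: [-1.8, 0.7, 0.1]
opening: 0.0002
```

Emit:
arm_command(rows=[0.17,0,-0.04,0,-1,0,-1,0.33,0,-0.08,0,-2,0,-1,0.5,0,-0.12,0,-3,0,-1,0.67,0,-0.15,0,-4,0,-1,0.84,0,-0.18,0,-5,0,-1,1.01,0,-0.2,0,-6,0,-1,1.18,0,-0.23,0,-7,0,-1,1.35,0,-0.25,0,-8,0,-1,1.52,0,-0.27,0,-9,0,-1,1.69,0,-0.28,0,-10,0,-1])

```text
time: 11.03
ee_pos: [0.4953, -0.1565, 0.2459]
tcp_rot: [-90.0, 0.0, -39.9]
wrist_force: [-0.5, 1.1, 0.7]
opening: -0.0003
```

```bash
python3 k.py 6
```

```text
side 0.5 [294. 269.] [ 0.5026 -0.1739  0.2169] R 0.10461175089771144 turn 0.5867599562784322
top 0.49 [354. 155.] [ 0.7038 -0.2112  0.0046] R 0.17093029464522017 turn 2.206297149787523
[-17.528   -0.0258  -1.5295  88.4871  -0.014  112.5234] [ 0.4953 -0.1565  0.2459] [-90.0094  -0.0138 -40.0514] [-0.2686 -0.8129 -0.032 ]
finger R 0.09866387843356257 ang rel 0.6629879441331819
```

View pics/side6.png

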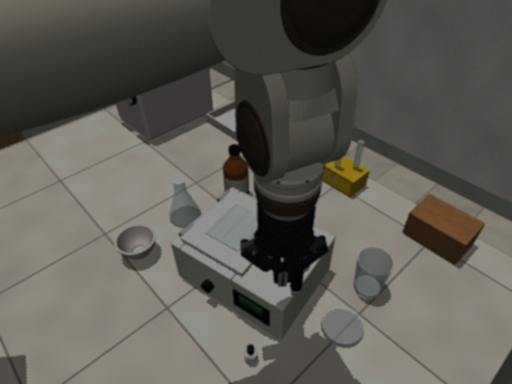

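Emit:
arm_command(rows=[0.17,0,-0.04,0,-1,0,-1,0.33,0,-0.08,0,-2,0,-1,0.5,0,-0.12,0,-3,0,-1,0.67,0,-0.15,0,-4,0,-1,0.84,0,-0.18,0,-5,0,-1,1.01,0,-0.2,0,-6,0,-1,1.18,0,-0.23,0,-7,0,-1,1.35,0,-0.25,0,-8,0,-1,1.52,0,-0.27,0,-9,0,-1,1.69,0,-0.28,0,-10,0,-1])

```text
time: 12.07
ee_pos: [0.5058, -0.1692, 0.2461]
tcp_rot: [-90.0, 0.1, -29.9]
wrist_force: [-10.3, 4.1, 6.9]
opening: 0.0001
```

```bash
python3 k.py 7
```

```text
side 0.58 [307. 267.] [ 0.5194 -0.1856  0.2183] R 0.10333336702873461 turn 0.7839701200344544
top 0.55 [365. 199.] [ 0.5067 -0.1278  0.4747] R 0.0744284144637027 turn 0.18683786894864962
[-18.4987   1.9431   0.5057  88.6275   0.0015 101.48  ] [ 0.5058 -0.1692  0.2462] [-90.0115   0.0639 -29.9788] [-8.1065  2.7835  5.8761]
finger R 0.09900153631436427 ang rel 0.8303214088779598
```

View pics/side7.png

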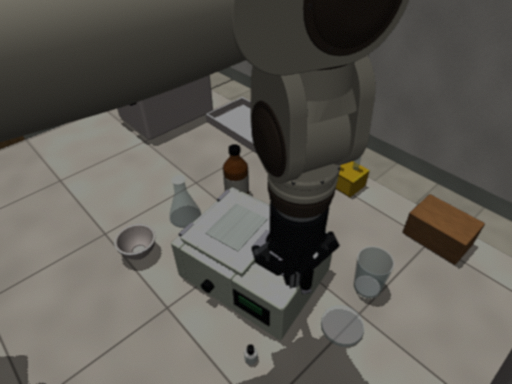

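Emit:
arm_command(rows=[0.17,0,-0.04,0,-1,0,-1,0.33,0,-0.08,0,-2,0,-1,0.5,0,-0.12,0,-3,0,-1,0.67,0,-0.15,0,-4,0,-1,0.84,0,-0.18,0,-5,0,-1,1.01,0,-0.2,0,-6,0,-1,1.18,0,-0.23,0,-7,0,-1,1.35,0,-0.25,0,-8,0,-1])

```text
time: 12.93
ee_pos: [0.5169, -0.1784, 0.246]
tcp_rot: [-90.0, 0.0, -21.9]
wrist_force: [-6.0, 2.9, 5.9]
opening: 0.0001
```

Emit:
arm_command(rows=[0.17,0,-0.04,0,-1,0,-1,0.33,0,-0.08,0,-2,0,-1,0.5,0,-0.12,0,-3,0,-1,0.67,0,-0.15,0,-4,0,-1,0.84,0,-0.18,0,-5,0,-1,1.01,0,-0.2,0,-6,0,-1,1.18,0,-0.23,0,-7,0,-1])

```text
time: 13.52
ee_pos: [0.5268, -0.1849, 0.246]
tcp_rot: [-90.0, 0.0, -14.9]
wrist_force: [-5.7, 1.3, 4.7]
opening: 0.0
```

```bash
python3 k.py 8
```

```text
side 0.63 [320. 257.] [ 0.5286 -0.1994  0.2469] R 0.1110035180983174 turn 0.9214240777644562
top 0.58 [366. 204.] [ 0.499  -0.1273  0.4831] R 0.0814392172590464 turn 0.14428957631929418
[-19.3366   5.3357   4.0078  88.6552  -0.0044  85.7036] [ 0.5271 -0.185   0.2456] [-90.0057  -0.0165 -15.0401] [-0.7006  0.7101  0.1289]
finger R 0.0988633079014122 ang rel 1.0992073125990311
```

View pics/side8.png

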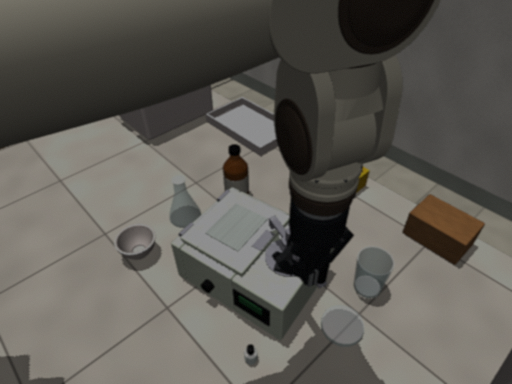

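```bash
python3 - <<'E'
import cv2
a=cv2.imread('pics/side8.png')[210:330,230:390]; b=cv2.imread('pics/side7.png')[210:330,230:390]
import numpy as np
f=lambda a:cv2.convertScaleAbs(cv2.resize(a,None,fx=2.5,fy=2.5,interpolation=2),alpha=2)
cv2.imwrite('pics/c8.png',np.hstack([f(b),f(a)]))
a=cv2.imread('pics/top8.png')[130:280,270:430]
cv2.imwrite('pics/ct8.png',cv2.convertScaleAbs(cv2.resize(a,None,fx=4,fy=4,interpolation=2),alpha=2))
E
```

```text
(no output)
```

View pics/c8.png

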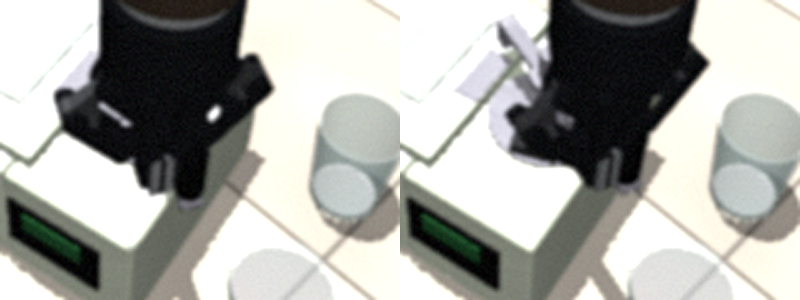

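View pics/ct8.png

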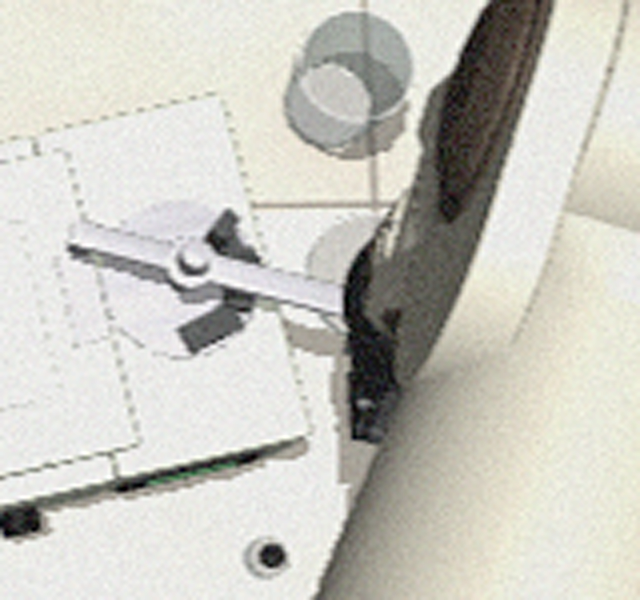

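```bash
cat > a.py <<'E'
from h import *
np.set_printoptions(precision=4,suppress=True)
A=np.array([.5752,-.0986])
def arm(P):
    P=P.reshape(-1,3);q=P[:,:2]-A;R=np.hypot(*q.T);th=(np.degrees(np.arctan2(q[:,1],q[:,0]))-192.4)%360
    z=P[:,2]
    for lo,hi in ((.02,.035),(.035,.05),(.05,.065),(.065,.08)):
        m=(R>lo)&(R<hi)&(z>.128)&(z<.185)&(th<150)
        if m.sum()>3: print('arm',lo,m.sum(),'z',np.percentile(z[m],[10,50,90]),'th rad',np.radians(np.median(th[m])))
    m=(R>.02)&(R<.05)&(z>.126)&(z<.185)&(th>150)&(th<330)
    if m.sum()>3: print('nose',m.sum(),np.percentile(z[m],[10,50,90]),np.radians(np.median(th[m]))-np.pi)
    m=(R<.012)&(z>.15)&(z<.24); print('hub',m.sum(),np.percentile(z[m],[50,90,99]) if m.any() else '')
if __name__=='__main__':
    arm(np.load('top.npy'));print()
    d=cam('top');arm(cloud(d)); print(sensors.get_obs()['wrist_force'])
E
python3 a.py
```

```text
arm 0.02 113 z [0.1297 0.1384 0.1551] th rad 1.4309335351793409
arm 0.035 69 z [0.1298 0.145  0.1567] th rad 0.9429056079218945
arm 0.05 37 z [0.1529 0.1553 0.1578] th rad 0.10484658557610578
arm 0.065 42 z [0.1518 0.1541 0.1575] th rad 0.08335206707390204
nose 97 [0.152  0.1548 0.1569] 0.1484420062621581
hub 101 [0.1742 0.1863 0.1887]

arm 0.02 103 z [0.1341 0.158  0.1622] th rad 1.2357844246358662
arm 0.035 78 z [0.1364 0.1592 0.1627] th rad 1.1239102910043457
arm 0.05 57 z [0.1588 0.1606 0.1638] th rad 1.0595654058262158
arm 0.065 57 z [0.1581 0.1601 0.1629] th rad 1.0645546438488729
nose 99 [0.1583 0.1605 0.1628] 1.1269621580217173
hub 101 [0.1733 0.1862 0.1884]
[-1.9845  0.2936  1.2468]
```

Emit:
arm_command(rows=[0.17,0,-0.04,0,-1,0,-1,0.33,0,-0.08,0,-2,0,-1,0.5,-0.1,-0.12,0,-3,0,-1,0.67,-0.1,-0.15,0,-4,0,-1,0.84,-0.1,-0.18,0,-5,0,-1,1.01,-0.2,-0.2,0,-6,0,-1,1.18,-0.2,-0.23,0,-7,0,-1,1.35,-0.2,-0.25,0,-8,0,-1,1.52,-0.3,-0.27,0,-9,0,-1,1.69,-0.3,-0.28,0,-10,0,-1])

```text
time: 14.6
ee_pos: [0.5425, -0.192, 0.2486]
tcp_rot: [-90.0, 0.0, -4.9]
wrist_force: [-6.3, 1.3, -0.9]
opening: 0.0002
```

Emit:
arm_command(rows=[0.17,0,-0.04,0,-1,0,-1,0.33,0,-0.08,0,-2,0,-1,0.5,0,-0.12,0,-3,0,-1,0.67,0,-0.15,0,-4,0,-1,0.84,0,-0.18,0,-5,0,-1,1.01,0,-0.2,0,-6,0,-1,1.18,0,-0.23,0,-7,0,-1])

```text
time: 15.18
ee_pos: [0.5541, -0.1956, 0.2497]
tcp_rot: [-90.0, -0.0, 2.1]
wrist_force: [-3.8, 0.2, 3.8]
opening: -0.0002
```

```bash
python3 a.py|tail -7; python3 k.py 9
```

```text
arm 0.02 107 z [0.1299 0.162  0.167 ] th rad 1.387030506079479
arm 0.035 69 z [0.1435 0.1643 0.1678] th rad 1.360696119698794
arm 0.05 52 z [0.1639 0.1657 0.1678] th rad 1.3618399634588318
arm 0.065 57 z [0.1629 0.1653 0.1681] th rad 1.3673162396090413
nose 95 [0.1627 0.1654 0.1678] 1.380880524708627
hub 97 [0.1744 0.1854 0.1873]
[-2.5225  0.7033  2.326 ]
side 0.64 [337. 249.] [ 0.5389 -0.2165  0.2723] R 0.12339526523976094 turn 1.0560588284441552
top 0.64 [369. 190.] [ 0.5251 -0.1386  0.4563] R 0.06409781033222839 turn 0.4577360935321506
[-19.4137   9.3636   8.8106  89.3988   0.0023  68.6314] [ 0.5544 -0.1954  0.2489] [-90.0155  -0.0458   1.955 ] [-1.2884  0.4035  0.889 ]
finger R 0.09897916634215943 ang rel 1.3946154119562115
```

Emit:
arm_command(rows=[0.17,0,-0.04,0,-1,0,-1,0.33,0,-0.08,0,-2,0,-1,0.5,0,-0.12,0,-3,0,-1,0.67,0,-0.15,0,-4,0,-1,0.84,0,-0.18,0,-5,0,-1,1.01,0,-0.2,0,-6,0,-1,1.18,0,-0.23,0,-7,0,-1,1.35,0,-0.25,0,-8,0,-1,1.52,0,-0.27,0,-9,0,-1,1.69,0,-0.28,0,-10,0,-1])

```text
time: 16.27
ee_pos: [0.5711, -0.1977, 0.2491]
tcp_rot: [-90.0, 0.0, 12.1]
wrist_force: [-0.5, -0.3, 0.2]
opening: -0.0002
```

```bash
python3 a.py|tail -7
```

```text
arm 0.02 116 z [0.1301 0.1464 0.169 ] th rad 1.5516444213462643
arm 0.035 79 z [0.1302 0.1664 0.169 ] th rad 1.5127453692937993
arm 0.05 56 z [0.165  0.1677 0.1699] th rad 1.546801274304498
arm 0.065 54 z [0.1652 0.1676 0.1699] th rad 1.5471473773189246
nose 98 [0.1656 0.1676 0.17  ] 1.5686557572019524
hub 98 [0.1751 0.1861 0.1886]
[-0.1198 -0.6067  1.7427]
```

Emit:
arm_command(rows=[0.08,0,-0.02,0,-0.5,0,-1,0.17,0,-0.04,0,-1,0,-1,0.25,0,-0.06,0,-1.5,0,-1,0.33,0,-0.08,0,-2,0,-1,0.42,0,-0.1,0,-2.5,0,-1,0.5,0,-0.12,0,-3,0,-1,0.59,0,-0.13,0,-3.5,0,-1,0.67,0,-0.15,0,-4,0,-1])

```text
time: 16.98
ee_pos: [0.5779, -0.1975, 0.2487]
tcp_rot: [-90.0, 0.0, 16.0]
wrist_force: [-1.9, -1.8, 1.5]
opening: 0.0
```

```bash
python3 a.py|tail -7
```

```text
arm 0.02 120 z [0.1294 0.1466 0.1691] th rad 1.5607422083717009
arm 0.035 81 z [0.1317 0.1666 0.1691] th rad 1.5714753808998358
arm 0.05 56 z [0.1657 0.1675 0.1701] th rad 1.6128480930115738
arm 0.065 51 z [0.1645 0.1674 0.1706] th rad 1.6106193825862603
nose 99 [0.1649 0.1682 0.1704] 1.6447352089170932
hub 100 [0.1752 0.186  0.1882]
[-1.4642 -2.1002  2.6554]
```

On the crest. Small steps now.

Emit:
arm_command(rows=[0.08,0,-0.02,0,-0.5,0,-1,0.17,0,-0.04,0,-1,0,-1,0.25,0,-0.06,0,-1.5,0,-1,0.33,0,-0.08,0,-2,0,-1,0.42,0,-0.1,0,-2.5,0,-1,0.5,0,-0.12,0,-3,0,-1])

```text
time: 17.53
ee_pos: [0.5831, -0.1972, 0.2488]
tcp_rot: [-90.0, 0.0, 19.0]
wrist_force: [0.6, -0.7, 0.4]
opening: -0.0004
```

```bash
python3 a.py|tail -7
```

```text
arm 0.02 114 z [0.1302 0.1474 0.169 ] th rad 1.6057688962910546
arm 0.035 84 z [0.1317 0.1656 0.169 ] th rad 1.6419538297327754
arm 0.05 53 z [0.1648 0.1675 0.1699] th rad 1.6668479615941303
arm 0.065 53 z [0.1641 0.1676 0.1696] th rad 1.677265201357159
nose 96 [0.1644 0.1669 0.17  ] 1.689046561963293
hub 97 [0.1752 0.1857 0.1879]
[-0.7384  0.113  -0.5519]
```

Emit:
arm_command(rows=[0.08,0,-0.02,0,-0.5,0,-1,0.17,0,-0.04,0,-1,0,-1,0.25,0,-0.06,0,-1.5,0,-1,0.33,0,-0.08,0,-2,0,-1])

```text
time: 17.92
ee_pos: [0.5865, -0.197, 0.2489]
tcp_rot: [-90.0, -0.0, 21.0]
wrist_force: [0.1, -0.3, -0.9]
opening: 0.0
```

```bash
python3 a.py|tail -7
```

```text
arm 0.02 122 z [0.1302 0.1457 0.168 ] th rad 1.5911113486011321
arm 0.035 79 z [0.1327 0.1655 0.1688] th rad 1.6734082973668158
arm 0.05 55 z [0.1642 0.1669 0.1688] th rad 1.7085051931123398
arm 0.065 54 z [0.1651 0.1672 0.1698] th rad 1.7007214008141711
nose 100 [0.1648 0.1672 0.1699] 1.7215890039484387
hub 98 [0.1746 0.1857 0.1874]
[-0.0868 -0.076  -0.5412]
```

Emit:
arm_command(rows=[0.08,0,-0.02,0,-0.5,0,-1,0.17,0,-0.04,0,-1,0,-1,0.25,0,-0.06,0,-1.5,0,-1,0.33,0,-0.08,0,-2,0,-1])

```text
time: 18.3
ee_pos: [0.5899, -0.1965, 0.2489]
tcp_rot: [-90.0, -0.0, 23.0]
wrist_force: [-0.1, 0.8, 0.6]
opening: -0.0001
```

```bash
python3 a.py|tail -7
```

```text
arm 0.02 115 z [0.1309 0.1453 0.1666] th rad 1.6466839486293814
arm 0.035 84 z [0.1326 0.1637 0.1672] th rad 1.7328291938106077
arm 0.05 53 z [0.1629 0.1651 0.1675] th rad 1.7863271219234287
arm 0.065 54 z [0.1631 0.1655 0.1678] th rad 1.7908691563438142
nose 96 [0.1624 0.1654 0.1673] 1.7910863732346796
hub 99 [0.1734 0.1861 0.1879]
[-0.1731 -0.712   0.6119]
```

Emit:
arm_command(rows=[0,0,0,0,0,0,-1,0,0,0,0,0,0,-1,0,0,0,0,0,0,-1])

```text
time: 18.6
ee_pos: [0.5898, -0.1966, 0.2489]
tcp_rot: [-90.0, -0.0, 23.0]
wrist_force: [-0.2, 0.1, -0.1]
opening: -0.0001
```

```bash
python3 a.py|tail -7;python3 k.py 10
```

```text
arm 0.02 109 z [0.1306 0.1447 0.1478] th rad 1.7735381672666068
arm 0.035 83 z [0.1307 0.1454 0.1488] th rad 1.7879106823817577
arm 0.05 55 z [0.143  0.147  0.1489] th rad 1.8425639866067804
arm 0.065 50 z [0.1445 0.1463 0.1497] th rad 1.8541000702130763
nose 95 [0.1445 0.1464 0.1492] 1.855184782674013
hub 70 [0.1832 0.1867 0.1878]
[-0.5474  0.1388 -0.0872]
side 0.19 [250. 356.] [ 0.4214 -0.1603  0.0275] R 0.165724030480927 turn 0.1652388816219288
top 0.95 [360. 172.] [ 0.5864 -0.1582  0.314 ] R 0.0605974533428312 turn 1.5398046350450834
[-18.4317  14.1927  14.4359  90.2439  -0.0014  48.6007] [ 0.5897 -0.1966  0.2489] [-90.0006   0.0015  22.9676] [-0.117  -0.3845 -0.036 ]
finger R 0.09902574309217523 ang rel 1.7542219789342772
```

Emit:
arm_command(rows=[-1,0,0,0,0,0,-1,-2,0,0,0,0,0,-1,-3,0,0,0,0,0,-1,-3.5,-1.5,0,0,0,0,-1,-4,-4,0,0,0,0,-1,-4.5,-7,0,0,0,0,-1,-5.5,-10,0,0,0,0,-1,-7.5,-12,0,0,0,0,-1,-10,-12,0,0,0,0,-1,-12.5,-12,0,0,0,0,-1,-13,-12,0,0,0,0,-1,-13,-12,0,0,0,0,-1])

```text
time: 19.85
ee_pos: [0.4683, -0.248, 0.3698]
tcp_rot: [-90.1, -0.1, 22.8]
wrist_force: [0.3, 0.6, -0.2]
opening: 0.0004
```

```bash
python3 a.py|tail -7;python3 k.py 11
python3 - <<'E'
from h import *
np.set_printoptions(precision=4,suppress=True)
d=cam('side')
P=cloud(d).reshape(-1,3)
r=np.array([.2147,-.9767]);x=np.array([.9767,.2147]);H=np.array([.5333,.0919])
u=(P[:,:2]-H)@r;v=(P[:,:2]-H)@x
for a in (0,.04,.08,.12):
    m=(u>a)&(u<a+.015)&(abs(v)<.08)&(P[:,2]<.15); print('lid',a,m.sum(),np.nanmedian(P[m,2]))
for n in ['side','top']:
    d=cam(n)
    for t in ['beaker','dish','vial','flask','reagent','mortar']:
        for m in models.spot_point(t,n)[:1]: print(n,t,np.round(m['location']),round(m['conf'],2))
E
```

```text
arm 0.02 116 z [0.1299 0.1445 0.1482] th rad 1.711389178408964
arm 0.035 83 z [0.1308 0.1457 0.1485] th rad 1.7923442383103503
arm 0.05 52 z [0.1443 0.1464 0.148 ] th rad 1.850885319296965
arm 0.065 50 z [0.1448 0.1466 0.1491] th rad 1.847968796022683
nose 95 [0.1439 0.1469 0.1486] 1.852757151075978
hub 70 [0.1834 0.1859 0.1883]
[-0.5158  0.4887 -0.4974]
side 0.59 [346. 239.] [ 0.4585 -0.2688  0.4031] R 0.20640278409241103 turn 0.7534295121247467
top 0.86 [359. 170.] [ 0.6191 -0.1825  0.1935] R 0.09470373588133443 turn 1.836864230787092
[-27.6922   4.4629  16.8183 102.395    0.005   39.2991] [ 0.4706 -0.247   0.3684] [-89.9662   0.0212  23.0087] [ 0.7276 -0.1613  0.2543]
finger R 0.18152845255935018 ang rel 0.9928857543590068
lid 0 351 0.12291284332997043
lid 0.04 432 0.12398391948392412
lid 0.08 462 0.12402012619264391
lid 0.12 432 0.12310997892019798
side beaker [368. 284.] 0.67
side dish [341. 326.] 0.77
side vial [249. 357.] 0.64
side flask [186. 217.] 0.6
side reagent [236. 197.] 0.58
side mortar [140. 251.] 0.73
top beaker [351. 155.] 0.56
top dish [228. 217.] 0.7
top vial [338. 265.] 0.38
top flask [178. 217.] 0.72
top reagent [189. 162.] 0.79
top mortar [185. 281.] 0.62
```

View pics/side11.png

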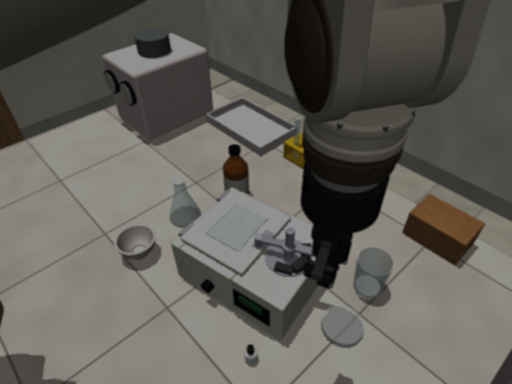

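Side view: the lid is flat and the nose lies over its edge (262,240). The glassware is where it was, and the gripper is clear and raised. From the top camera the knob top is at 0.1935 m.

```bash
python3 -c "
from workcell import bot
print(bot.job_done())"
```

```text
the job is handed in; nothing more can be done
None
```

The lid is shut, the latch handle is lying in the low notch, and the job is handed in. No verdict was reported.

**What I did:** I pressed the lid down along its arc with the closed fingertips, to about 18 N at the end to be sure it was shut. Then I pushed the knob sideways along its arc in small steps. The highest force I read while climbing was about 11 N sideways at the knob (about 13 N in all). The handle went over the crest and dropped by itself at about 1.79 rad; I stopped pushing there, backed off and raised the tool clear.

**Last checks:**
- **Lid:** flat, with its top about 123–124 mm above the table all the way across.
- **Handle:** turn about 1.84–1.85 rad. The knob top is at about 193.5 mm, under the 197.5 mm limit.
- **Robot:** the tool is about 0.18 m from the latch axis and raised, with wrist force near zero.
- **Glassware:** the pieces around the bath appear at their starting spots. I could not check the small beaker in the well, because the lid now covers it.

**Readings that disagreed:** some final network detections were clearly wrong. The side camera put the knob top on the gripper, and the top camera put the dish on the bath. I used the top camera's depth for the knob and the side view for the dish instead.

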